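Open the train's bay in the toy cabinet

ROBOT

A 7-joint arm with a two-finger parallel gripper is mounted at the origin on the work surface. World frame = base frame: x ahead of the robot, y to its left, z up, the work surface at z = 0. Lengths are in m, angles in rad, forces in N, time in s.
With the tool pointing down it reaches from about 0.425 to 1.025 m from the base axis. Payload 9.4 kg.
Tool frame: the origin (TCP) lies at the very end of the fingers, on their centre line; the grasp point (between the pads) lies behind it (hold_point_z is the x of the grasp point in the tool frame, in m); x points along the fingers, z is the direction in which the jaws open and shut, and the axes are right-handed (so a half turn about x gives the same grasp; the last joint's range is limited). The gripper opens to 85 mm and grips with 20 to 120 N. Pads are 22 mm wide; open, the fingers measure 114 mm over their backs; the gripper's body (76 mm by 85 mm) begins 54 mm behind the grasp point. The pads swing forward as they close: fully open they stand 13 mm farther back than shut.
Start: joints at [-1.332, 0.599, -0.003, 1.599, 0.002, 0.943, -0.08], TCP at [0.225, 0.689, 0.231] pointing down, gripper open.
Joint ranges: [-2.57, 2.57], [-0.35, 1.97], [-1.29, 1.29], [0.11, 2.56], [-1.05, 4.19], [0.11, 1.86], [-2.63, 2.63]. Speed limits (rad/s): [2.22, 2.22, 3.01, 3.01, 3.14, 3.14, 3.14].

INTERFACE

Orientations are given as a 3x3 rotation matrix whose columns are the frame's x, y, z axes.
In Python, from bench import get_obs, camera, sign_off, hold_point_z gives the robot as it stands.
- The arm moves only by the shell command python3 -m creep 'ROWS' [FORCE]. ROWS is JSON, a list of rows, each an object of numbers: "x", "y", "z": the shift along the tool's x, y, z in mm; "rx", "ry", "rz": the turn, a rotation vector about the tool's x, y, z in rad; "claw": the closure, from 0 (fully open) to 1 (shut). In form: [{"x": .., "y": .., "z": .., "rx": .., "ry": .., "rz": .., "claw": ..}, ...]. A call has 1 to 12 rows; each row is the pose to reach, as a shift and turn from the pose measured when the call began, along the tool's axes at that moment; what a row does not reach only later rows make up. A row lasts 1/8 s, in which the tool goes at most 62.5 mm and 10.7 degrees, less where a joint would pass 70% of its speed; a pose out of reach is approached as far as the arm can. A call with a gripper value outside its range is refused whole. The fingers move at their own pace and stop on an object; FORCE is the grip in N (left out, the last holds). Time passes only in rows, so rows that repeat a pose let the fingers close. It gives the time, the measured TCP pose, the force and the opening at its end, in the units of the state.
- get_obs(): the state, without advancing time (a new reading comes with each control period).
- camera(name): name is "scene" or "top" or "wrist"; returns a dict with "image" (480x640x3 uint8, blue, green, red), "depth" (480x640 float32, m along the optical axis (not along the pixel's ray), 0 where there is no reading), "fx", "fy", "cx", "cy" (pixels), "extrinsics" (4x4, takes a point from camera to world coordinates). Camera axes: x right, y up, looking along -z (the intrinsics and any distortion apply to the point x, -y, -z); pixel columns grow to the right and rows downward; lengths in m; the calibration is good to about 2 mm. A picture is of the moment at which its call begins.
- sign_off(): hands the job in, once; it reports no verdict.
The state is a dict: "clock": time; "qpos": joint angles; "dq": joint speeds; "joint_efforts": joint torques, N m; "eef_pos": TCP position; "ee_rot": TCP orientation; "ft_force": force on the tool from outside, world axes, zero at the start; "torque": the same for the moment, N m; "grip_width": opening from 0.0 (shut) to 1.0 (fully open).
Only numpy, scipy, OpenCV 4.12 (cv2) and the standard library are available. Lean on these libraries where they do the work, as an engineer would, in place of code of your own. Each camera call takes 0.05 s, during which the arm holds its last target. There are 200 camera calls.

TASK

Open the end bay of the toy cabinet that holds the wooden toy train: slide that bay's door all the way behind the middle door, until it stops. Leave the other two doors as they are.

Things in the scene. Friction and masses are not known exactly. Their poses are not given: they have to be found in the camera images.
- train: Plain wooden toy train engine, 96 mm long, 52 wide, 83 tall, on the cabinet floor (12 mm above the table) behind the left or the right end door; seen through the clear top. Origin: centre of its underside, y along it.. The other end bay holds a round ring stacker, the middle one books. Cabinet: wood, fixed to the table, 540 mm wide, 200 deep, 160 tall, pulls towards the robot.
- left_pull (a point): Pull of the left (+y) end door, a wooden plate like the middle one. Plywood door, 170 mm wide, on the rear track; pull 12 mm from its outer edge. Shut, this point is 243 mm from the middle pull along y; it starts 0 to 20 mm open, slides along y towards the middle pull, behind the middle door, and stops 103 mm from the middle pull. 2 N friction; stays where left. Point and axes as for middle_pull.
- right_pull (a point): Pull of the right (-y) end door, mirror image of the left one: same plate, rear track, distances and friction; shut at 243 mm from the middle pull, it opens by sliding along +y towards the middle pull to its stop at 103 mm. Point and axes as for middle_pull.
- middle_pull (a point): Pull of the middle door (180 mm wide, front track, starts centred, slides 60 mm either way, 2 N): upright wooden plate 16 mm thick (y), 41 deep (x), 80 tall, standing 4 to 45 mm in front of the cabinet, top edge 165 mm above the table. Point: centre of thickness and depth, 20 mm below the top edge. Axes: z up, y along the front to the left door, x into the cabinet.

How it is judged:
By the outcome, as a careful person would: the job done as asked, in the order asked, and still so for the second after the job is handed in, with the robot touching nothing.
It also fails if it takes over 29 s, if anything falls off the work surface, if the arm or the gripper's body presses on something with over 40 N, if the wrist force passes 120 N, or if a joint passes its speed limit or range.

## Working session

There is one attempt and no reset: what is moved stays moved. The work goes in short steps, Python scripts to look and compute and a shell command to move; the robot and the scene stay as the last step left them, time stands still between calls to the robot, and variables do not carry over. Pictures are saved under pics/ and viewed, about 8 in all and at most 12, crops included, and the job is handed in when it is done.

```bash
mkdir -p pics; cat > h.py <<'E'
import numpy as np,cv2
from bench import *
def snap(n,f):
    c=camera(n); cv2.imwrite('pics/'+f+'.png',c['image']); np.savez('pics/'+f,**c); return c
def pts(c):
    v,u=np.mgrid[:480,:640]; d=c['depth']
    P=np.stack([(u-c['cx'])/c['fx']*d,-(v-c['cy'])/c['fy']*d,-d,np.ones_like(d)],-1)
    return (P@np.array(c['extrinsics']).T)[...,:3]
E
python3 - <<'E'
from h import *
o=get_obs();print(o['clock'],o['eef_pos'],o['ee_rot'],hold_point_z,o['grip_width'])
for n in('top','scene'):
    c=snap(n,n+'1');print(n,c['fx'],np.round(c['extrinsics'],3).tolist(),(c['depth']>0).mean())
E
```

```text
0.0 [0.22501125 0.68869701 0.23040754] [[-3.78050539e-04 -9.50574005e-01  3.10497854e-01]
 [-1.51351499e-03  3.10498065e-01  9.50572807e-01]
 [-9.99998783e-01 -1.10578596e-04 -1.55609197e-03]] -0.0187 1.0010582173482503
top 482.40416447690683 [[0.009, 0.993, -0.116, 0.442], [-1.0, 0.007, -0.022, 0.009], [-0.021, 0.116, 0.993, 0.918], [0.0, 0.0, 0.0, 1.0]] 0.9960611979166667
scene 439.5973034572694 [[-0.569, -0.789, 0.231, 0.718], [0.822, -0.546, 0.163, 0.133], [-0.003, 0.283, 0.959, 0.818], [0.0, 0.0, 0.0, 1.0]] 0.996142578125
```

View pics/top1.png

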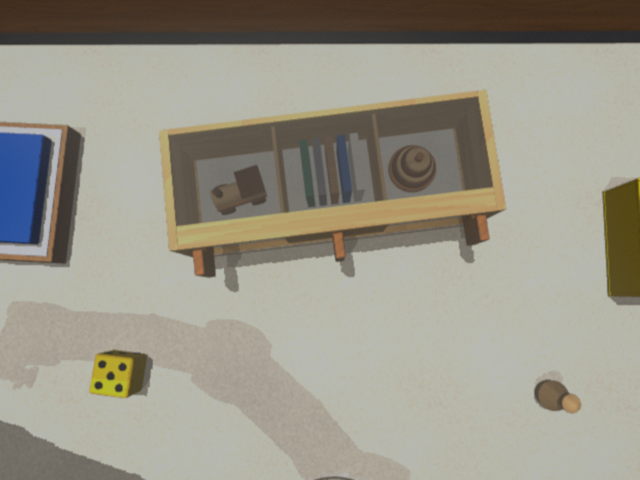

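View pics/scene1.png

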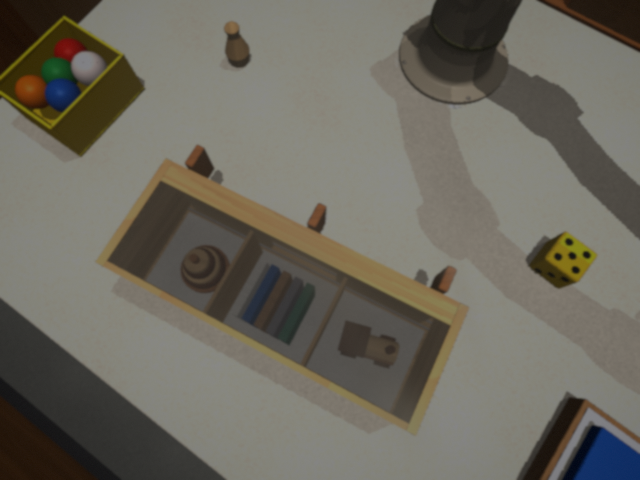

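The train is in the bay at the left of the top image, around (240,188), which is +y, so it's the left door. Its pull is at about (203,262), the middle pull at (338,245) and the right pull at (480,228). Next I'll measure the pull tops.

```bash
cat >> h.py <<'E'
def pulls(c,names=True):
    P=pts(c); hsv=cv2.cvtColor(c['image'],cv2.COLOR_BGR2HSV)
    z=P[...,2]; h=hsv[...,0]
    m=((abs(z-.165)<.006)&(h<12)&(hsv[...,1]>100)).astype(np.uint8)
    n,l,s,ce=cv2.connectedComponentsWithStats(m)
    out=[]
    for i in range(1,n):
        if s[i,4]>40:
            q=P[l==i]; r=cv2.minAreaRect((q[:,:2]*1000).astype(np.float32))
            out.append(np.r_[q.mean(0),r[0],r[1],r[2]]); print(s[i],np.round(q.mean(0),4),np.round(r[0],1),np.round(r[1],1),round(r[2],1))
    return out
E
python3 - <<'E'
from h import *
for n in('top1','scene1'):
    c=dict(np.load(f'pics/{n}.npz')); print(n); pulls(c)
    P=pts(c)
    if n=='top1':
        for u,v in((203,262),(338,240),(480,218),(330,220),(200,238),(470,203),(330,300)): print(u,v,P[v,u],c['image'][v,u])
E
```

```text
top1
203 262 [0.49546713 0.21100045 0.16150203] [61 76 97]
338 240 [ 0.53154564 -0.00171813  0.16393732] [ 67 104 155]
480 218 [ 0.56765393 -0.22418446  0.16493314] [ 70 110 163]
330 220 [0.56417575 0.0110836  0.15843852] [105 157 181]
200 238 [0.53382629 0.21776549 0.15951378] [117 174 182]
470 203 [ 0.59277198 -0.21110843  0.15848294] [107 160 182]
330 300 [ 0.43685338  0.01038837 -0.00164503] [171 184 183]
scene1
```

```bash
sed -i 's/(h<12)&(hsv\[...,1\]>100)/(h<16)\&(hsv[...,1]>85)/' h.py
python3 - <<'E'
from h import *
R={}
for n in('top1','scene1'):
    c=dict(np.load(f'pics/{n}.npz')); print(n); R[n]=pulls(c)
E
```

```text
top1
[476 214  13  27 255] [ 0.5534 -0.2271  0.1637] [ 553.9 -227.4] [41.2 16.4] 2.6
[333 232  12  26 249] [ 0.5244 -0.0029  0.1637] [524.6  -2.8] [40.3 15.7] 5.6
[193 249  12  26 248] [0.4958 0.2176 0.1634] [495.9 217.9] [40.4 15.7] 8.4
scene1
[186 145  18  23 220] [ 0.5537 -0.226   0.1637] [ 553.5 -227.2] [38.6 16.3] 6.9
[308 204  18  24 230] [ 0.5248 -0.0014  0.1639] [524.   -1.7] [39.8 15.1] 7.9
[438 267  18  25 245] [0.497 0.218 0.164] [495.8 218.1] [38.7 14. ] 7.8
```

```bash
python3 -m creep '[{"x":0,"y":-40,"z":-36,"rx":-0.1,"claw":0.5},{"x":0,"y":-80,"z":-73,"rx":-0.2,"claw":0.5},{"x":0,"y":-120,"z":-109,"rx":-0.3,"claw":0.5},{"x":0,"y":-160,"z":-145,"rx":-0.4,"claw":0.5},{"x":0,"y":-200,"z":-182,"rx":-0.445,"claw":0.5},{"x":0,"y":-240,"z":-218,"rx":-0.445,"claw":0.5},{"x":0,"y":-280,"z":-254,"rx":-0.445,"claw":0.5},{"x":0,"y":-320,"z":-290,"rx":-0.445,"claw":0.5},{"x":0,"y":-360,"z":-325,"rx":-0.445,"claw":0.5},{"x":0,"y":-390,"z":-351,"rx":-0.445,"claw":0.5},{"x":0,"y":-404,"z":-363,"rx":-0.445,"claw":0.5},{"x":0,"y":-404,"z":-363,"rx":-0.445,"claw":0.5}]' 20
python3 - <<'E'
from h import *
o=get_obs();p=np.array(o['eef_pos']);print(o['clock'],p,np.round(o['ee_rot'],3),o['grip_width'],o['ft_force'])
R=np.array(o['ee_rot']);print('to pull, tool mm',R.T@(np.array([.496,.218,.118])-p)*1000)
c=snap('wrist','w1');pulls(c)
E
```

```text
0.1 [0.22505379 0.68875275 0.23049632] [[-0.    -0.951  0.311]
 [-0.001  0.311  0.951]
 [-1.    -0.    -0.001]] 1.0003109713734253 [-0.11911287 -0.12674196  0.79046571]
to pull, tool mm [ 113.04735329 -403.73620571 -363.17047138]invalid input
```

View pics/w1.png

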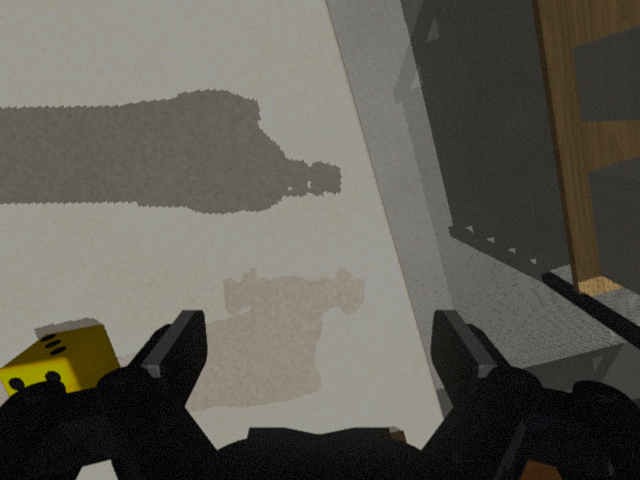

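The picture shows the start pose, because the move was refused. I'll resend with every key in each row.

```bash
python3 -m creep '[{"x":0,"y":-40,"z":-36,"rx":-0.1,"ry":0,"rz":0,"claw":0.5},{"x":0,"y":-80,"z":-73,"rx":-0.2,"ry":0,"rz":0,"claw":0.5},{"x":0,"y":-120,"z":-109,"rx":-0.3,"ry":0,"rz":0,"claw":0.5},{"x":0,"y":-160,"z":-145,"rx":-0.4,"ry":0,"rz":0,"claw":0.5},{"x":0,"y":-200,"z":-182,"rx":-0.445,"ry":0,"rz":0,"claw":0.5},{"x":0,"y":-240,"z":-218,"rx":-0.445,"ry":0,"rz":0,"claw":0.5},{"x":0,"y":-280,"z":-254,"rx":-0.445,"ry":0,"rz":0,"claw":0.5},{"x":0,"y":-320,"z":-290,"rx":-0.445,"ry":0,"rz":0,"claw":0.5},{"x":0,"y":-360,"z":-325,"rx":-0.445,"ry":0,"rz":0,"claw":0.5},{"x":0,"y":-390,"z":-351,"rx":-0.445,"ry":0,"rz":0,"claw":0.5},{"x":0,"y":-404,"z":-363,"rx":-0.445,"ry":0,"rz":0,"claw":0.5},{"x":0,"y":-404,"z":-363,"rx":-0.445,"ry":0,"rz":0,"claw":0.5}]' 30
python3 - <<'E'
from h import *
o=get_obs();p=np.array(o['eef_pos']);print(o['clock'],p,np.round(o['ee_rot'],3),o['grip_width'],o['ft_force'])
R=np.array(o['ee_rot']);print('to pull, tool mm',R.T@(np.array([.496,.218,.118])-p)*1000)
c=snap('wrist','w2');pulls(c)
E
```

```text
clock: 1.65
eef_pos: [0.4966, 0.2179, 0.231]
ee_rot: [[-0.0, -0.992, -0.127], [-0.001, -0.127, 0.992], [-1.0, 0.001, -0.001]]
ft_force: [-0.7, 0.5, -0.5]
grip_width: 0.5
1.65 [0.49660025 0.2178902  0.23100802] [[-0.    -0.992 -0.127]
 [-0.001 -0.127  0.992]
 [-1.     0.001 -0.001]] 0.5000636437164617 [-0.6954786   0.52333872 -0.48063392]
to pull, tool mm [113.00806185   0.51880602   0.30631354]
[ 307  222   28   69 1757] [0.494  0.218  0.1659] [495.2 218.1] [40.2 15.7] 6.7
[ 21 369  17  13  42] [0.6009 0.0398 0.1597] [600.2  39.6] [ 7.8 12.7] 39.1
```

View pics/w2.png

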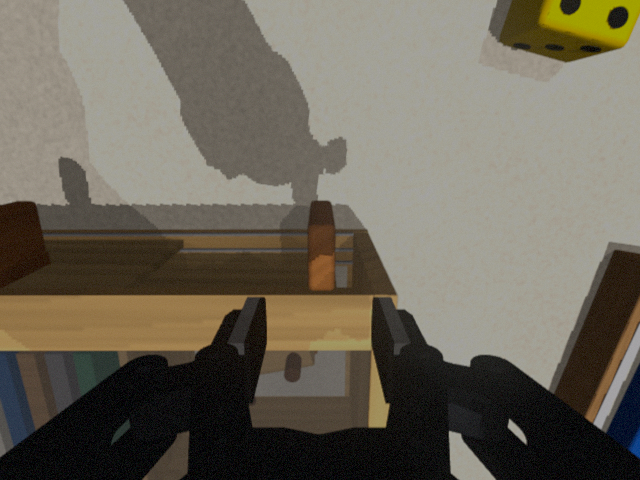

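The pull sits at (320,250), centred between the fingers at (250–385). I'll go down around it, then slide.

```bash
python3 -m creep '[{"x":40,"y":0,"z":0,"rx":0,"ry":0,"rz":0,"claw":0.5},{"x":75,"y":0,"z":0,"rx":0,"ry":0,"rz":0,"claw":0.5},{"x":100,"y":0,"z":0,"rx":0,"ry":0,"rz":0,"claw":0.5},{"x":110,"y":0,"z":0,"rx":0,"ry":0,"rz":0,"claw":0.5},{"x":110,"y":0,"z":0,"rx":0,"ry":0,"rz":0,"claw":0.5}]'
python3 -m creep '[{"x":0,"y":0,"z":-6,"rx":0,"ry":0,"rz":0,"claw":0.5},{"x":0,"y":0,"z":-12,"rx":0,"ry":0,"rz":0,"claw":0.5},{"x":0,"y":0,"z":-20,"rx":0,"ry":0,"rz":0,"claw":0.5},{"x":0,"y":0,"z":-30,"rx":0,"ry":0,"rz":0,"claw":0.5},{"x":0,"y":0,"z":-40,"rx":0,"ry":0,"rz":0,"claw":0.5},{"x":0,"y":0,"z":-50,"rx":0,"ry":0,"rz":0,"claw":0.5},{"x":0,"y":0,"z":-60,"rx":0,"ry":0,"rz":0,"claw":0.5},{"x":0,"y":0,"z":-70,"rx":0,"ry":0,"rz":0,"claw":0.5},{"x":0,"y":0,"z":-80,"rx":0,"ry":0,"rz":0,"claw":0.5},{"x":0,"y":0,"z":-90,"rx":0,"ry":0,"rz":0,"claw":0.5},{"x":0,"y":0,"z":-100,"rx":0,"ry":0,"rz":0,"claw":0.5},{"x":0,"y":0,"z":-105,"rx":0,"ry":0,"rz":0,"claw":0.5}]'
python3 - <<'E'
from h import *
pulls(snap('top','top2'));pulls(snap('scene','scene2'))
E
```

```text
clock: 2.33
eef_pos: [0.4952, 0.2203, 0.1208]
ee_rot: [[-0.002, -0.991, -0.131], [-0.001, -0.131, 0.991], [-1.0, 0.002, -0.0]]
ft_force: [0.5, 0.8, -0.8]
grip_width: 0.496
clock: 3.82
eef_pos: [0.5091, 0.1153, 0.1208]
ee_rot: [[-0.002, -0.991, -0.13], [-0.001, -0.13, 0.991], [-1.0, 0.002, -0.001]]
ft_force: [0.4, 3.4, 0.4]
grip_width: 0.502
[476 214  13  27 253] [ 0.5536 -0.2273  0.1638] [ 553.8 -228.9] [40.7 16.8] 7.7
[333 232  12  26 252] [ 0.5245 -0.0029  0.1637] [524.7  -2.7] [40.6 15.7] 6.1
[186 145  18  24 214] [ 0.5541 -0.226   0.1638] [ 553.4 -227.1] [38.8 15.8] 5.5
[308 204  17  24 233] [ 0.5252 -0.0016  0.1638] [524.2  -1.8] [40.1 15.6] 7.1
[383 256  12  10  72] [0.5216 0.1306 0.1634] [521.3 130.7] [10.4 15.8] 7.9
```

The door is moving, with about 3 N of push and roughly 31 mm still to go.

```bash
python3 -m creep '[{"x":0,"y":0,"z":-8,"rx":0,"ry":0,"rz":0,"claw":0.5},{"x":0,"y":0,"z":-16,"rx":0,"ry":0,"rz":0,"claw":0.5},{"x":0,"y":0,"z":-22,"rx":0,"ry":0,"rz":0,"claw":0.5},{"x":0,"y":0,"z":-26,"rx":0,"ry":0,"rz":0,"claw":0.5}]'
python3 -m creep '[{"x":0,"y":0,"z":-2,"rx":0,"ry":0,"rz":0,"claw":0.5},{"x":0,"y":0,"z":-4,"rx":0,"ry":0,"rz":0,"claw":0.5}]'
python3 -m creep '[{"x":0,"y":0,"z":-2,"rx":0,"ry":0,"rz":0,"claw":0.5},{"x":0,"y":0,"z":-3,"rx":0,"ry":0,"rz":0,"claw":0.5}]'
python3 - <<'E'
from h import *
pulls(snap('top','top3'));pulls(snap('scene','scene3'))
E
```

```text
clock: 4.42
eef_pos: [0.512, 0.0888, 0.1207]
ee_rot: [[-0.003, -0.992, -0.13], [-0.002, -0.13, 0.992], [-1.0, 0.003, -0.001]]
ft_force: [-0.7, 2.6, -0.2]
grip_width: 0.497
clock: 4.68
eef_pos: [0.5124, 0.0858, 0.1207]
ee_rot: [[-0.003, -0.991, -0.13], [-0.0, -0.13, 0.991], [-1.0, 0.003, -0.0]]
ft_force: [-1.6, 10.5, -0.3]
grip_width: 0.501
clock: 4.92
eef_pos: [0.5125, 0.0858, 0.1206]
ee_rot: [[-0.003, -0.991, -0.133], [0.003, -0.133, 0.991], [-1.0, 0.002, 0.003]]
ft_force: [-2.3, 14.4, -1.5]
grip_width: 0.496
[476 214  13  27 256] [ 0.5536 -0.2271  0.1638] [ 553.8 -228.2] [40.5 16.1] 7.1
[333 232  12  26 253] [ 0.5245 -0.0028  0.1636] [524.7  -2.7] [40.6 15.9] 5.5
[186 145  18  23 217] [ 0.5541 -0.226   0.1636] [ 553.7 -227.3] [38.8 16.4] 7.7
[308 204  18  24 232] [ 0.5249 -0.0013  0.1639] [523.9  -1.5] [40.2 15. ] 8.3
[366 247  12  10  79] [0.5251 0.1017 0.1637] [524.3 101.8] [12.1 15.1] 7.1
```

At the stop: the force rose to 14 N with no further motion. Next I'll back off to mid-gap, rise clear and check.

```bash
python3 -m creep '[{"x":0,"y":0,"z":6,"rx":0,"ry":0,"rz":0,"claw":0.5},{"x":0,"y":0,"z":12,"rx":0,"ry":0,"rz":0,"claw":0.5},{"x":0,"y":0,"z":12,"rx":0,"ry":0,"rz":0,"claw":0.5},{"x":-30,"y":0,"z":12,"rx":0,"ry":0,"rz":0,"claw":0.5},{"x":-70,"y":0,"z":12,"rx":0,"ry":0,"rz":0,"claw":0.5},{"x":-120,"y":0,"z":12,"rx":0,"ry":0,"rz":0,"claw":0.5},{"x":-160,"y":0,"z":40,"rx":0,"ry":0,"rz":0,"claw":0.5},{"x":-160,"y":40,"z":90,"rx":0,"ry":0,"rz":0,"claw":0.5},{"x":-160,"y":60,"z":140,"rx":0,"ry":0,"rz":0,"claw":0.5},{"x":-160,"y":60,"z":190,"rx":0,"ry":0,"rz":0,"claw":0.5},{"x":-160,"y":60,"z":220,"rx":0,"ry":0,"rz":0,"claw":0.5},{"x":-160,"y":60,"z":220,"rx":0,"ry":0,"rz":0,"claw":0.5}]'
python3 - <<'E'
from h import *
for n in('top','scene'):
    r=sorted(pulls(snap(n,n+'4')),key=lambda a:a[4])
    print([round(float(np.hypot(*(a[3:5]-b[3:5]))),1) for a,b in zip(r,r[1:])])
E
```

```text
clock: 6.52
eef_pos: [0.4235, 0.2974, 0.2813]
ee_rot: [[-0.003, -0.991, -0.137], [0.003, -0.137, 0.991], [-1.0, 0.002, 0.003]]
ft_force: [0.2, -1.4, 0.2]
grip_width: 0.502
[476 214  13  27 257] [ 0.5535 -0.2272  0.1637] [ 553.8 -228.3] [40.9 16.1] 5.9
[333 232  12  26 252] [ 0.5243 -0.0029  0.1636] [524.6  -2.8] [40.5 15.7] 5.8
[268 240  13  26 256] [0.5111 0.0985 0.1636] [511.3  98.9] [40.9 15.9] 7.3
[227.4, 102.6]
[186 145  18  23 216] [ 0.5537 -0.2261  0.1636] [ 553.7 -226.9] [38.6 16.3] 8.9
[308 204  18  24 237] [ 0.5248 -0.0017  0.1639] [524.2  -2. ] [39.6 16.1] 8.3
[366 232  18  25 217] [0.512  0.0994 0.1639] [511.1  99.4] [39.1 14.3] 6.0
[226.8, 102.2]
```

View pics/scene4.png

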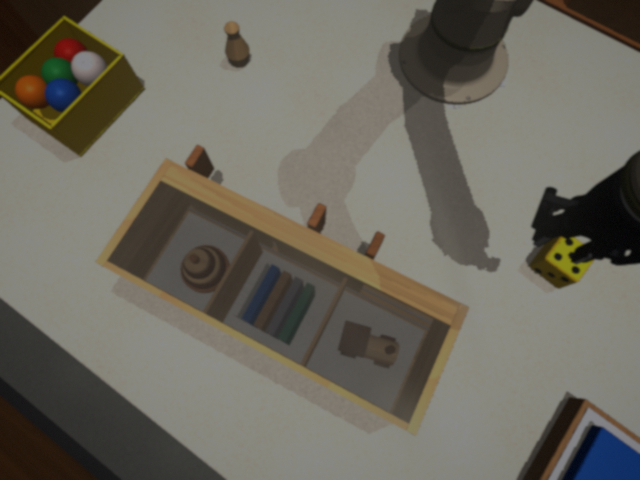

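The left pull is now at (375,243), next to the middle pull at (317,216), and the train's bay is open. The gripper is clear, 280 mm up. Handing in.

```bash
python3 -c "from bench import *;print(sign_off())"
```

```text
the job is handed in; nothing more can be done
None
```

The bay with the train is open: the train was behind the left (+y) door, and that door is now pushed all the way behind the middle one. I put the half-open fingers around the left pull without gripping it and pushed it along the front. It stopped moving when the push rose from 3 N to 14 N. Then I backed off, rose clear and handed in at about 6.6 s.

Last checks:
- **Left door:** its pull is 102.6 mm (top camera) and 102.2 mm (scene camera) from the middle pull; the stop is at 103 mm.
- **Other doors:** the middle and right doors are where they started, within about 1 mm.
- **Gripper:** it ended at 0.28 m height, touching nothing.

My first move command was refused because its rows left out some values, so nothing moved. I resent it in full, and no check failed or disagreed.

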